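Draw the tool rest out of the lathe's banjo and hold it

TASK

I want to clean out the socket of the lathe's tool-rest holder (the banjo). Swing its locking lever counterclockwise (seen from above) all the way to its stop so that it no longer locks the blue tool rest, then draw the tool rest straight up out of its socket and keep holding it level and still directly above the socket, with the lower end of its post roughly 60 mm above the hole. Finish while still holding it there, leave the lever released, and do not disturb the other things on the bench.

Things in the scene. Friction and masses are not known exactly. Their poses are not given: they have to be found in the camera images.
- lever (a joint): angle of the steel locking lever, a hinge about a vertical axis: 0 to 0.25 rad = locked (its short tongue lies over the tool rest's collar), 1.3 rad = stop, fully released. It grows counterclockwise seen from above. Stiff hinge (about 0.12 N m, roughly 1.5 N at the knob); it stays where it is left.
- lever_knob (a point): centre of the upright grip part of the lever's black knob: cylinder 18 mm in diameter, standing 45 mm tall on the end of the lever arm; this point is 20 mm below the knob's top and 23 mm above the flat lever arm's upper face. At joint 0 the arm points along the banjo's -x (roughly towards the robot).
- lever_pivot (a point): point on the lever's vertical hinge axis at the height of lever_knob, 80 mm from it and 52 mm on the banjo's -x side of the socket axis. The hub itself ends 20 mm below this point. Axes turn with the lever: the knob lies along its -x.
- socket_mouth (a point): centre of the socket hole's mouth in the top of the grey banjo (fixed casting that reaches from the lathe bed towards the robot): hole 22 mm in diameter, 50 mm deep, pointing straight up. Axes are the banjo's: x from the socket to the lathe bed.
- rest_bar (a point): centre of the blue bar of the tool rest (T shape, 0.4 to 0.75 kg, balanced about its middle), whose post stands in the socket. Bar 160 mm long along its y, 16 mm thick along its x, 26 mm high (plus a 4 mm steel strip on top); z up. The bar may be turned up to 0.2 rad against the banjo. The bar's middle stands on a round neck; a collar 48 mm in diameter and 8 mm thick rests on the banjo, its underside 52 mm below this point.
- rest_foot (a point): lower end of the tool rest's round post (20 mm in diameter), 97 mm below rest_bar. Seated, it is 45 mm below the socket mouth.
- gouge: bystander, to be left alone: woodturning gouge lying along its own y axis, 305 mm long, wooden handle 30 mm thick; origin on the bench near its middle
- dish: bystander, to be left alone: shallow blue plastic dish, 110 mm across, 30 mm high; origin at the middle of its underside
- wax: bystander, to be left alone: amber jar with a yellow lid, 70 mm across, 60 mm high; origin at the middle of its underside
- blank: bystander, to be left alone: dark square wood blank standing up, 60 x 60 x 90 mm; origin at the middle of its underside
- turned_cup: bystander, to be left alone: pale turned wooden goblet, 64 mm across, 95 mm high; origin at the middle of its underside
- mallet: bystander, to be left alone: wooden mallet standing on its head, 72 mm across, 215 mm high; origin at the middle of its underside
- faceplate: bystander, to be left alone: flat steel ring, 90 mm across, 12 mm high; origin at the middle of its underside
- rest: the whole blue tool rest; origin at the lower end of its post (same point as rest_foot)
- banjo: the grey banjo with its lever; origin on the bench 90 mm below socket_mouth
Mind the look-alikes: they are no part of the job. What is shaped like the rest but brown is not meant.

How it is judged:
On the way, in this order (a step that is already met when the one before it is completed fails the run):
1. the lever is swung against its stop with the tool rest still seated (value of joint lever above 1.18 rad and z of rest_foot in the frame of socket_mouth below -0.035 m), for 0.1 s.
2. the tool rest is drawn up clear of its socket (z of rest_foot in the frame of socket_mouth above 0.01 m), for 0.1 s.
At the end, for the whole second after the job is handed in: The tool rest is held by the fingers alone, the foot of its post 30 to 100 mm above the socket mouth and within 30 mm sideways of its axis, tilted less than 0.08 rad and at rest (under 20 mm/s and 0.15 rad/s), not touching the banjo or its lever; the lever stays beyond 1.1 rad (z of rest_foot in the frame of socket_mouth between 0.03 and 0.1 m and horizontal distance between rest_foot and socket_mouth below 0.03 m and angle between rest_bar's own z axis and vertical below 0.08 rad and contact force between rest and the fingers above 1 N and value of joint lever above 1.1 rad and linear speed of rest below 0.02 m/s and angular speed of rest below 0.15 rad/s and contact force between rest and banjo below 0.2 N); the arm keeps its last pose, push and grip.
It fails at once if a bystander is moved by more than 25 mm or knocked over (distance of any of gouge, dish, wax, blank, turned_cup, mallet, faceplate from where it was at the start of the episode above 0.025 m or angle between any of gouge, dish, wax, blank, turned_cup, mallet, faceplate's own z axis and vertical above 0.4 rad).
It fails at once if the tool rest is tipped far over (angle between rest_bar's own z axis and vertical above 0.35 rad).
It also fails if it takes over 43 s, if anything falls off the work surface, if the arm or the gripper's body presses on something with over 40 N, if the wrist force passes 120 N, or if a joint passes its speed limit or range.

ROBOT

A 6-joint arm with a two-finger parallel gripper is mounted at the origin on the work surface. World frame = base frame: x ahead of the robot, y to its left, z up, the work surface at z = 0. Lengths are in m, angles in rad, forces in N, time in s.
With the tool pointing down it reaches from about 0.325 to 0.9 m from the base axis. Payload 6.1 kg.
Tool frame: the origin (TCP) lies on the centre line of the jaws, within the pads' length; the fingertips stand 11 mm ahead of it and the grasp point (between the pads) lies 8 mm behind it; z points along the fingers, y is the direction in which the jaws open and shut (so a half turn about z gives the same grasp; the last joint's range is limited). The gripper opens to 87 mm and grips with 3 to 60 N. Pads are 19 mm wide; open, the fingers measure 117 mm over their backs; the gripper's body (75 mm by 190 mm) begins 51 mm behind the grasp point.
Start: joints at [1.075, 0.22, 1.526, -0, 1.395, -0.126], TCP at [0.226, 0.583, 0.234] pointing down, gripper open.
Joint ranges: [-2.98, 2.98], [-0.91, 2.08], [0.09, 2.57], [-1.24, 4.39], [0.2, 2.65], [-2.68, 2.68]. Speed limits (rad/s): [2.57, 2.57, 3.01, 3.14, 3.14, 3.14].

INTERFACE

Orientations are given as a unit quaternion [w, x, y, z].
In Python, from workcell import sensors, read_camera, job, recognise gives the robot as it stands. The module is installed in compiled form; this text tells all that it offers.
- The arm moves only by the tool arm_command, never from a script. Its argument "rows" is a list of rows, each a list of 6 numbers: the shift along the tool's x, y, z as a fraction of full scale, then the turn, a rotation vector about the tool's x, y, z as a fraction of full scale. In form: [[dx, dy, dz, wx, wy, wz], ...]. A call has 1 to 10 rows; each row shifts and turns the commanded pose from where the row before left it, along the tool's axes as they then stand; what a row does not reach is not made up. Full scale, the value 1, is 40 cm for a shift and 0.5 rad for a turn. A row lasts 1/8 s, in which the tool goes at most 62.5 mm and 10.7 degrees, less where a joint would pass 70% of its speed; a pose out of reach is approached as far as the arm can. A call with a number of a shift or a turn outside -1 to 1 is refused whole. A call with a gripper value outside its range is refused whole. "grip" is the opening in per cent of the stroke, from 0 (shut) to 100 (fully open), set as the call begins (left out, the last holds). The fingers move at their own pace and stop on an object; "newtons" is the grip in N (left out, the last holds). Time passes only in rows, so rows that do not move let the fingers close. It gives the time, the measured TCP pose, the force and the opening at its end, in the units of the state.
- sensors.get_state(): the state, without advancing time (a new reading comes with each control period).
- read_camera(name): name is "scene" or "top"; returns a dict with "img" (420x560x3 uint8, red, green, blue), "vertical_fov" (degrees; the focal length in pixels is half the picture's height over the tangent of half this angle, whatever the lens; pixels are square), "cx", "cy" (the principal point, pixels), "rvec" (rotation vector, rad) and "tvec" (3), from world to camera coordinates, as OpenCV has them. Camera axes: x right, y down, z forward; pixel columns grow to the right and rows downward; lengths in m; the calibration is good to about 2 mm. A picture is of the moment at which its call begins. There is no depth.
- job.hand_in(): hands the job in, once; it reports no verdict.
Trained networks look in a picture, given as the dict that the camera call returned (one of the last four; its "shot" number tells which), for a name from the list of things; names that differ only in an ending like _2 or _b are one class to them, and where a whole thing is asked for, a point or a joint stands for the part that bears it (a point fixed in the world has none). Each returns a list of dicts, best first, with "score" (0 to 1); they miss things now and then, are a little off and sometimes report something else, mostly with a low value. They report only what shows in the picture. A call takes as long as a camera call. They do not tell look-alikes from the thing itself.
- recognise(label, picture): "box" ([left, top, right, bottom] in pixels, round what is visible of it).
The state is a dict: "clock": time; "joint_pos": joint angles; "qvel": joint speeds; "effort": joint torques, N m; "tool_pos": TCP position; "eef_rot": TCP orientation; "wrist_force": force on the tool from outside, world axes, zero at the start; "moment": the same for the moment, N m; "grip_width": finger opening in m.
Only numpy, scipy, OpenCV 4.12 (cv2) and the standard library are available. Lean on these libraries where they do the work, as an engineer would, in place of code of your own. Each camera call takes 0.05 s, during which the arm holds its last target.

## Working session

There is one attempt and no reset: what is moved stays moved. The work goes in short steps, Python scripts to look and compute and a tool call to move; the robot and the scene stay as the last step left them, time stands still between calls to the robot, and variables do not carry over. Pictures are saved under pics/ and viewed, and the job is handed in when it is done.

Besides the shell and the picture viewer there is one more tool, called after "Call:" as name([rows], argument=value, ...), one row to a line, values as JSON. arm_command: Moves the arm, as the interface text tells. Shift numbers are shares of 40 cm and turn numbers shares of 0.5 rad, none past 1 either way. Its arguments: {"type":"object","properties":{"rows":{"type":"array","items":{"type":"array","items":{"type":"number","minimum":-1,"maximum":1}}},"grip":{"type":"number"},"newtons":{"type":"number"}},"required":["rows"]}

```bash
mkdir -p pics
cat > h.py <<'E'
import numpy as np, cv2
from workcell import sensors, read_camera, job, recognise
def cam(d):
    h=d["img"].shape[0]; f=h/2/np.tan(np.radians(d["vertical_fov"])/2)
    K=np.array([[f,0,d["cx"]],[0,f,d["cy"]],[0,0,1]]); R=cv2.Rodrigues(np.array(d["rvec"],float))[0]
    return K,R,np.array(d["tvec"],float).ravel()
def proj(d,P):
    K,R,t=cam(d); return cv2.projectPoints(np.atleast_2d(np.array(P,float)),np.array(d["rvec"],float),np.array(d["tvec"],float),K,None)[0][:,0]
def ray(d,uv):
    K,R,t=cam(d); v=R.T@np.linalg.inv(K)@np.array([uv[0],uv[1],1.]); return -R.T@t,v/np.linalg.norm(v)
def atz(d,uv,z):
    c,v=ray(d,uv); return c+v*(z-c[2])/v[2]
def tri(ds,uvs):
    A=np.zeros((3,3));b=np.zeros(3);L=[]
    for d,uv in zip(ds,uvs):
        c,v=ray(d,uv);M=np.eye(3)-np.outer(v,v);A+=M;b+=M@c;L.append((c,v))
    p=np.linalg.solve(A,b); return p,[np.linalg.norm(np.cross(p-c,v)) for c,v in L]
def save(d,name,crop=None,s=1):
    im=d["img"][:,:,::-1].copy()
    if crop: l,t,r,b=crop; im=im[t:b,l:r]
    if s!=1: im=cv2.resize(im,None,fx=s,fy=s,interpolation=cv2.INTER_CUBIC)
    cv2.imwrite("pics/"+name+".png",im)
E
python3 - <<'E'
from h import *
import pickle
D={}
for n in("scene","top"):
    d=read_camera(n);D[n]=d;save(d,n+"0")
    print(n,d.keys(),d["vertical_fov"],d["cx"],d["cy"],"campos",ray(d,(280,210))[0])
    for l in("lever_knob","lever","rest_bar","rest","banjo","socket_mouth","lever_pivot"):
        try: print(l,[(np.round(r["box"]),round(r["score"],2)) for r in recognise(l,d)])
        except Exception as e: print(l,e)
pickle.dump(D,open("d0.pkl","wb"))
print(sensors.get_state())
E
```

```text
scene dict_keys(['img', 'vertical_fov', 'cx', 'cy', 'rvec', 'tvec', 'shot']) 44.17741533219309 277.1483641852096 209.01344039316476 campos [ 1.55337746 -0.26992485  1.01302854]
lever_knob [(array([286., 203., 295., 236.]), 0.62), (array([386., 227., 421., 252.]), 0.58)]
lever [(array([285., 205., 294., 233.]), 0.5), (array([130., 253., 166., 295.]), 0.21), (array([110., 206., 211., 242.]), 0.18)]
rest_bar [(array([203., 190., 235., 244.]), 0.85), (array([188., 247., 233., 295.]), 0.82), (array([264., 228., 330., 261.]), 0.8), (array([132., 255., 166., 298.]), 0.29)]
rest [(array([268., 229., 330., 261.]), 0.93), (array([203., 196., 233., 242.]), 0.83), (array([188., 244., 230., 291.]), 0.79)]
banjo [(array([282., 204., 330., 331.]), 0.93), (array([267., 230., 328., 261.]), 0.55)]
socket_mouth [(array([282., 205., 332., 331.]), 0.87), (array([ 82., 238., 112., 276.]), 0.27)]
lever_pivot [(array([286., 207., 295., 232.]), 0.43)]
top dict_keys(['img', 'vertical_fov', 'cx', 'cy', 'rvec', 'tvec', 'shot']) 45.1360275538068 283.28206824173685 206.75042003583556 campos [0.20177107 0.00300389
[... 626 characters left out ...]
 166., 279., 207.]), 0.54)]
{'clock': 0.8, 'joint_pos': array([ 1.07485756e+00,  2.20334104e-01,  1.52650534e+00,  8.25103927e-06,
        1.39467809e+00, -1.26082871e-01]), 'qvel': array([-0.00238371, -0.00013601,  0.00068602, -0.00141232, -0.0005958 ,
        0.0006974 ]), 'effort': array([-2.20098671e-03, -4.94498920e+01, -3.87692356e+01,  6.95918966e-02,
        4.66238684e-02,  1.28001449e-06]), 'tool_pos': array([0.22591802, 0.582743  , 0.23357567]), 'eef_rot': array([7.62788501e-06, 1.83876420e-01, 9.82949368e-01, 3.70028883e-05]), 'wrist_force': array([-0.65431586, -0.11380589, -0.18631487]), 'moment': array([ 0.01389994, -0.01968658, -0.03844888]), 'grip_width': 0.08699048180828703}
```

Run:
```python
from h import *
import pickle
D=pickle.load(open("d0.pkl","rb"))
save(D["top"],"topc",(220,95,360,275),3.3)
save(D["scene"],"scenec",(180,170,350,340),3.5)
```

```text
(no output)
```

View pics/scene0.png

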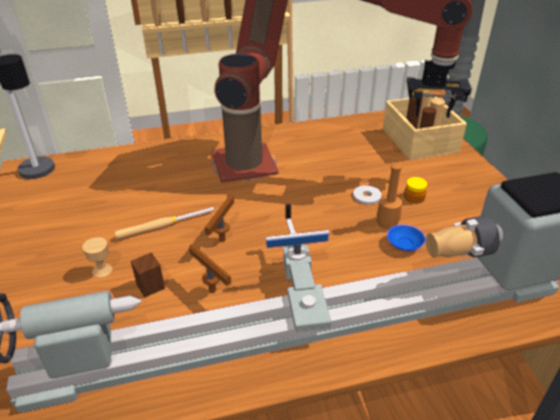

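View pics/top0.png

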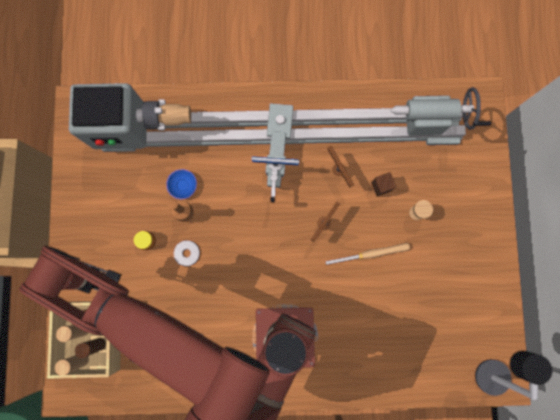

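```bash
ls pics
```

```text
scene0.png
scenec.png
top0.png
topc.png
```

View pics/topc.png

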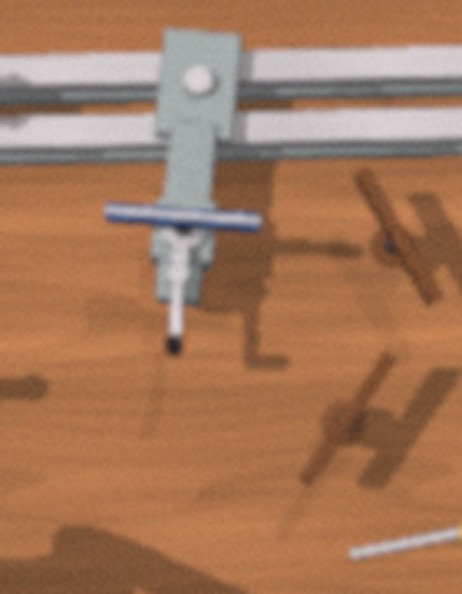

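View pics/scenec.png

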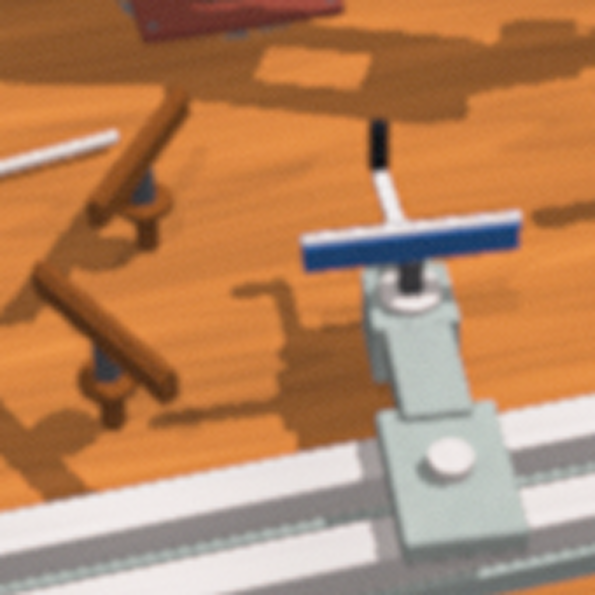

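Both views show three T-shapes: the blue one at top (275,161) / scene (297,240), and two brown ones at top (340,166) and (325,222). The blue one is meant, since it stands in the banjo with the black lever knob at top (273,198). I'll confirm it in an enlarged crop.

Run:
```python
from h import *
import pickle
D=pickle.load(open("d0.pkl","rb"))
save(D["top"],"topd",(245,145,310,210),9)
save(D["scene"],"scened",(258,198,338,268),9)
```

```text
(no output)
```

View pics/topd.png

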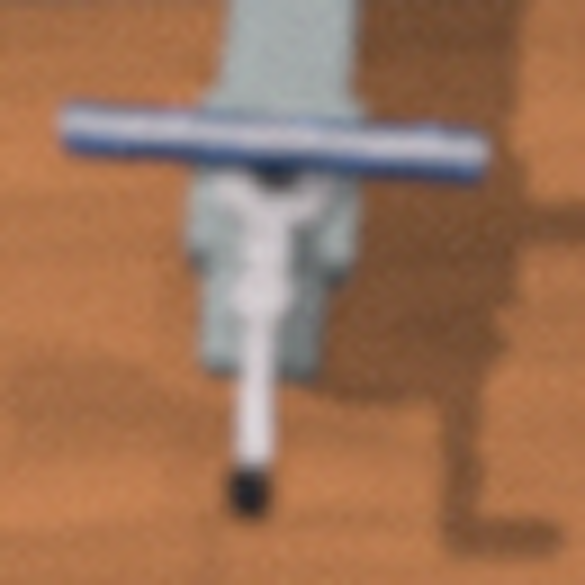

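View pics/scened.png

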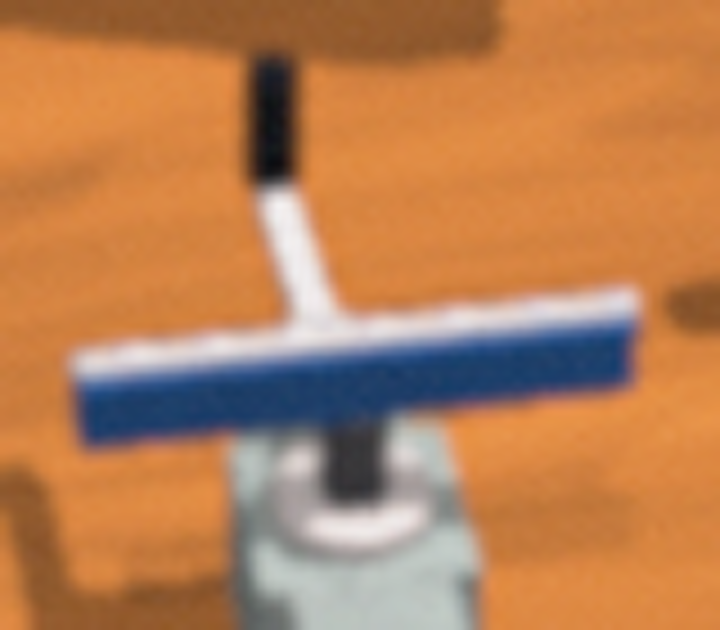

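```bash
cat > m.py <<'E'
from h import *
import pickle
D=pickle.load(open("d0.pkl","rb"));T=D["top"];S=D["scene"]
tp=lambda x,y:((x+.5)/9-.5+245,(y+.5)/9-.5+145)
sc=lambda x,y:((x+.5)/9-.5+258,(y+.5)/9-.5+198)
E
python3 - <<'E'
from m import *
np.set_printoptions(precision=4,suppress=True)
a=atz(T,tp(62,122),.159);b=atz(T,tp(488,152),.159);print("top strip",a,b,np.linalg.norm(a-b),(a+b)/2,np.arctan2(*(a-b)[:2]))
a2=atz(S,sc(75,362),.159);b2=atz(S,sc(638,298),.159);print("scene strip",a2,b2,np.linalg.norm(a2-b2),(a2+b2)/2)
for q in((a,b),):print(tri([T,S],[tp(62,122),sc(638,298)]),tri([T,S],[tp(488,152),sc(75,362)]),tri([T,S],[tp(62,122),sc(75,362)]))
a3=atz(S,sc(85,447),.129);b3=atz(S,sc(632,385),.129);print("lower far edge",a3,b3,np.linalg.norm(a3-b3),(a3+b3)/2)
print("knob mid tri",tri([T,S],[tp(248,491),sc(273,122)]))
c,v=ray(S,sc(273,122))
for z in(.11,.12,.13,.14):print(z,atz(S,sc(273,122),z),atz(T,tp(248,491),z))
print("collar", atz(S,sc(352,492),.098))
E
```

```text
top strip [0.6103 0.0975 0.159 ] [ 0.5954 -0.0629  0.159 ] 0.16104074975066981 [0.6028 0.0173 0.159 ] 0.09297278131566812
scene strip [ 0.5992 -0.0594  0.159 ] [0.6137 0.1006 0.159 ] 0.1606831871914463 [0.6065 0.0206 0.159 ]
(array([0.6114, 0.0995, 0.1571]), [np.float64(0.0019462444555350092), np.float64(0.0019462444555350634)]) (array([ 0.5963, -0.0609,  0.1568]), [np.float64(0.002081087395228457), np.float64(0.0020810873952284013)]) (array([0.5986, 0.0202, 0.1558]), [np.float64(0.07815330301423674), np.float64(0.07815330301423679)])
lower far edge [ 0.6018 -0.0578  0.129 ] [0.6166 0.0995 0.129 ] 0.1579748451924979 [0.6092 0.0209 0.129 ]
knob mid tri (array([0.473 , 0.0315, 0.1292]), [np.float64(0.0011107924651254876), np.float64(0.0011107924651255412)])
0.11 [0.4496 0.0392 0.11  ] [0.4757 0.0308 0.11  ]
0.12 [0.4619 0.0358 0.12  ] [0.4742 0.0306 0.12  ]
0.13 [0.4741 0.0324 0.13  ] [0.4726 0.0304 0.13  ]
0.14 [0.4863 0.0289 0.14  ] [0.471  0.0303 0.14  ]
collar [0.607  0.0195 0.098 ]
```

Run:
```python
from m import *
np.set_printoptions(precision=4,suppress=True)
p,e=tri([T,S],[(280.2,118.8),(308,300.5)]);print(p,e)
s=np.array([.6035,.019]);k=np.array([.4735,.0315])
print("yaw bolt",np.arctan2(*(p[:2]-s)[::-1]),"yaw to knob",np.arctan2(*(s-k)[::-1]))
# hub pix top crop (262,295) at hub top z=.109
print("hub",atz(T,tp(262,292),.109))
print(atz(T,tp(195,360),.09),atz(T,tp(322,370),.09), "front edge banjo")
print(atz(T,(220+166/3.3,95+30/3.3),.1),atz(T,(220+241/3.3,95+34/3.3),.1))
```

```text
[ 0.7685 -0.0014  0.0929] [np.float64(0.0018328429352539337), np.float64(0.0018328429352539883)]
yaw bolt -0.12321559331851496 yaw to knob -0.09585914711001314
hub [0.5536 0.0239 0.109 ]
[0.531  0.0508 0.09  ] [0.526  0.0014 0.09  ] front edge banjo
[0.8208 0.031  0.1   ] [ 0.8146 -0.05    0.1   ]
```

Blue rest confirmed in the crop; its bar is 0.160 m long as specified. Estimates are a bar centre of about (0.6035, 0.019), bar yaw of about -0.093, a knob at about (0.4735, 0.0315, 0.129), and banjo yaw of about -0.10. I'll lift first so the arm clears the mallet, then travel across.

Call:
arm_command([
  [0,0,-0.13,0,0,0],
  [0,0,-0.13,0,0,0],
  [-0.12,-0.118,0,0,0,0],
  [-0.12,-0.118,0,0,0,0],
  [-0.12,-0.118,0,0,0,0],
  [-0.12,-0.118,0,0,0,0],
  [-0.12,-0.118,0,0,0,0],
  [-0.12,-0.118,0,0,0,0],
  [-0.12,-0.118,0,0,0,0],
  [-0.12,-0.118,0,0,0,0],
], grip=55, newtons=15)

```text
clock: 2.05
tool_pos: [0.4321, 0.1251, 0.338]
eef_rot: [0.001, 0.184, 0.983, 0.0]
wrist_force: [0.6, -0.0, 0.6]
grip_width: 0.0477
```

Call:
arm_command([
  [-0.115,-0.116,0,0,0,0],
  [0,0,0,0,0,0.36],
  [0,0,0,0,0,0.36],
  [0,0,0,0,0,0.36],
  [0,0,0,0,0,0.36],
  [0,0,0,0,0,0.36],
  [0,0,0,0,0,0.36],
  [0,0,0,0,0,0.36],
  [0,0,0,0,0,0.36],
  [0,0,0,0,0,0.36],
])

```text
clock: 3.3
tool_pos: [0.4566, 0.0697, 0.3377]
eef_rot: [0.0, 0.84, 0.542, 0.0]
wrist_force: [0.5, 0.3, 0.1]
grip_width: 0.048
```

Call:
arm_command([
  [0,0,0,0,0,0.36],
  [0,0,0,0,0,0.36],
  [0,0,0,0,0,0.36],
  [0,0,0,0,0,0.36],
  [0,0,0,0,0,0.36],
  [0,0,0,0,0,0.36],
  [0,0,0,0,0,0.34],
  [0,0,0,0,0,0],
  [0,0,0,0,0,0],
])

```text
clock: 4.42
tool_pos: [0.4566, 0.0698, 0.3376]
eef_rot: [-0.0, 0.999, -0.047, 0.0]
wrist_force: [-0.5, 0.3, -0.2]
grip_width: 0.0479
```

Call:
arm_command([
  [0.051,0.091,0,0,0,0],
  [0,0,0.12,0,0,0],
  [0,0,0.12,0,0,0],
  [0,0,0.12,0,0,0],
  [0,0,0,0,0,0],
  [0,0,0,0,0,0],
])

```text
clock: 5.18
tool_pos: [0.4744, 0.0314, 0.1955]
eef_rot: [0.0, 0.999, -0.049, 0.001]
wrist_force: [0.6, 0.6, 0.6]
grip_width: 0.0477
```

Run:
```python
from h import *
s=sensors.get_state();print(s["tool_pos"],s["joint_pos"])
d=read_camera("scene");save(d,"s1",(230,150,350,270),5)
t=read_camera("top");save(t,"t1",(235,140,325,230),6)
```

```text
[0.47441242 0.031437   0.19549641] [-9.99139621e-02 -1.14805335e-01  1.94829985e+00  5.67285857e-06
  1.30581138e+00  1.56799871e+00]
```

View pics/s1.png

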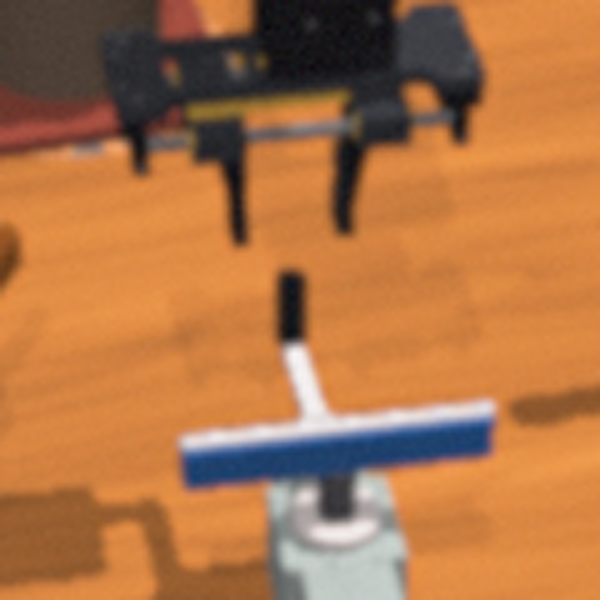

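View pics/t1.png

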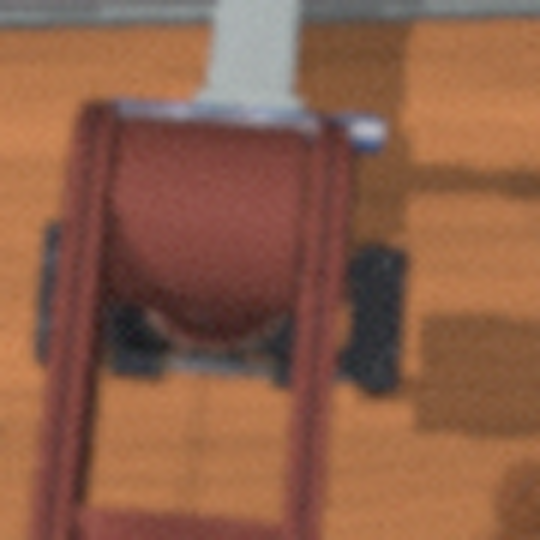

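The scene view shows the open fingers straddling the knob (crop (290,305)). I'll descend and cage the knob loosely.

Call:
arm_command([
  [0,0,0.06,0,0,0],
  [0,0,0.06,0,0,0],
  [0,0,0.053,0,0,0],
  [0,0,0,0,0,0],
])

```text
clock: 5.78
tool_pos: [0.4733, 0.0315, 0.1247]
eef_rot: [-0.0, 0.999, -0.049, -0.0]
wrist_force: [0.1, -0.9, 0.4]
grip_width: 0.048
```

Call:
arm_command([
  [0,0,0,0,0,0],
  [0,0,0,0,0,0],
  [0,0,0,0,0,0],
  [0,0,0,0,0,0],
], grip=27)

```text
clock: 6.28
tool_pos: [0.4735, 0.0315, 0.1247]
eef_rot: [0.0, 0.999, -0.049, 0.0]
wrist_force: [-0.5, 0.7, -0.2]
grip_width: 0.0242
```

Run:
```python
from h import *
d=read_camera("scene");save(d,"s2",(250,160,330,260),6)
```

```text
(no output)
```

View pics/s2.png

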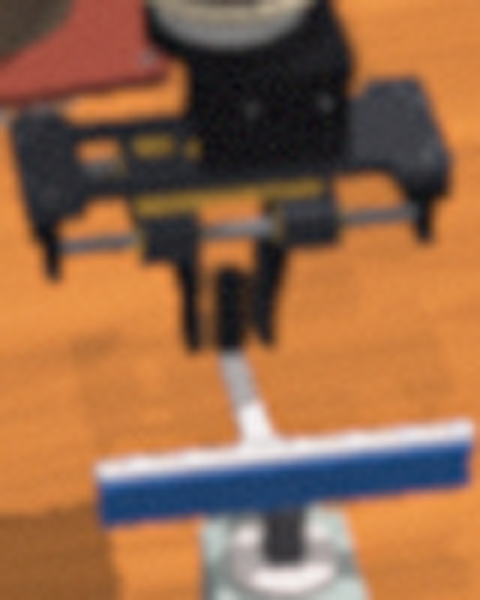

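Call:
arm_command([
  [0.001,0.02,0,0,0,-0.2],
  [0.001,0.02,0,0,0,-0.2],
  [0.001,0.02,0,0,0,-0.2],
  [0.001,0.02,0,0,0,-0.2],
  [0.001,0.02,0,0,0,-0.2],
  [0.001,0.02,0,0,0,-0.2],
])

```text
clock: 7.08
tool_pos: [0.4829, -0.0147, 0.1243]
eef_rot: [-0.0, 0.968, 0.25, 0.0]
wrist_force: [0.1, 2.5, 0.5]
grip_width: 0.0233
```

Run:
```python
from h import *
d=read_camera("scene");save(d,"s3",(250,160,330,260),6)
```

```text
(no output)
```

View pics/s3.png

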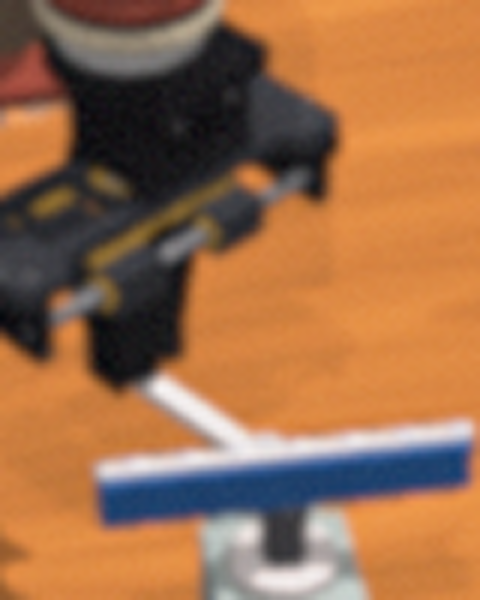

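Call:
arm_command([
  [0.001,0.02,0,0,0,-0.2],
  [0.001,0.02,0,0,0,-0.2],
  [0.001,0.02,0,0,0,-0.2],
  [0.001,0.02,0,0,0,-0.2],
  [0.001,0.02,0,0,0,-0.2],
  [0.001,0.02,0,0,0,-0.2],
  [0,0,0,0,0,0],
])

```text
clock: 8.0
tool_pos: [0.5169, -0.0479, 0.1242]
eef_rot: [-0.0, 0.853, 0.523, -0.0]
wrist_force: [-0.4, -0.4, -0.4]
grip_width: 0.0234
```

Call:
arm_command([
  [0.001,0.01,0,0,0,-0.1],
  [0,0.01,0,0,0,-0.1],
  [0,0,0,0,0,0],
])

```text
clock: 8.38
tool_pos: [0.524, -0.0508, 0.1242]
eef_rot: [-0.0, 0.826, 0.564, -0.0]
wrist_force: [-0.2, 0.9, -0.4]
grip_width: 0.0235
```

Call:
arm_command([
  [0,0.008,0,0,0,-0.08],
  [0,0,0,0,0,0],
])

```text
clock: 8.62
tool_pos: [0.5247, -0.0507, 0.1239]
eef_rot: [-0.003, 0.814, 0.581, -0.002]
wrist_force: [-8.9, 4.7, 6.7]
grip_width: 0.0239
```

Call:
arm_command([
  [0,0.006,0,0,0,-0.06],
  [0,0,0,0,0,0],
])

```text
clock: 8.88
tool_pos: [0.5251, -0.0505, 0.1237]
eef_rot: [-0.005, 0.805, 0.593, -0.003]
wrist_force: [-15.8, 7.8, 12.3]
grip_width: 0.0237
```

The force rises to 17–20 N with no further travel, so the lever is on its stop. I'll relax, open a little and rise.

Call:
arm_command([
  [0,-0.012,0,0,0,0],
  [0,0,0,0,0,0],
  [0,0,0,0,0,0],
], grip=40)

```text
clock: 9.25
tool_pos: [0.5253, -0.0516, 0.1246]
eef_rot: [0.0, 0.805, 0.594, 0.0]
wrist_force: [1.1, -0.7, -0.1]
grip_width: 0.0344
```

Call:
arm_command([
  [0,0,-0.1,0,0,0],
  [0,0,-0.15,0,0,0],
  [0,0,-0.15,0,0,0],
  [0,0,-0.05,0,0,0],
  [0,0,0,0,0,0],
  [0,0,0,0,0,0],
])

```text
clock: 10.0
tool_pos: [0.524, -0.0513, 0.3018]
eef_rot: [-0.001, 0.805, 0.594, -0.001]
wrist_force: [-0.1, -0.1, -0.2]
grip_width: 0.0348
```

Run:
```python
from h import *
s=sensors.get_state();print(s["tool_pos"],s["eef_rot"],s["joint_pos"],s["wrist_force"])
d=read_camera("scene");save(d,"s4",(240,180,340,270),7)
t=read_camera("top");save(t,"t4",(235,130,335,220),7)
```

```text
[ 0.52398907 -0.05128154  0.30184176] [-0.00139828  0.80462782  0.59377663 -0.00119364] [-2.47362649e-01 -5.15210878e-02  1.68876757e+00 -6.96893731e-05
  1.50802245e+00  5.19469177e-02] [-0.06649484 -0.08614852 -0.18275258]
```

View pics/s4.png

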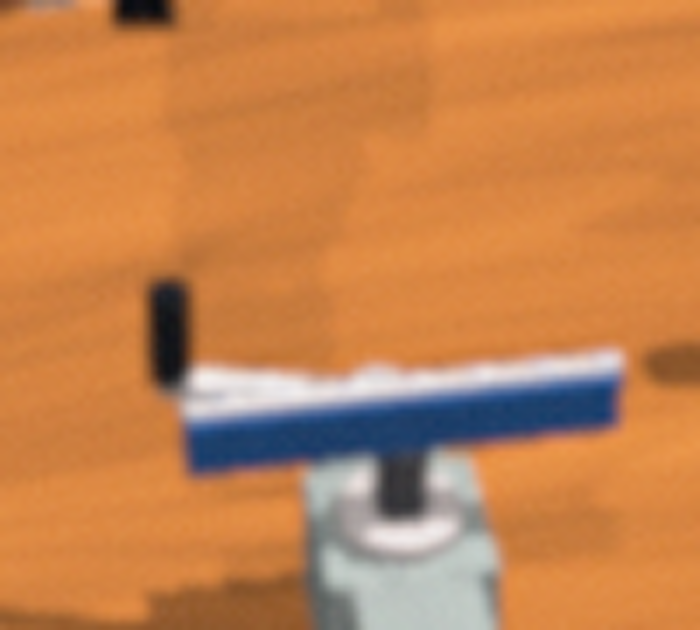

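View pics/t4.png

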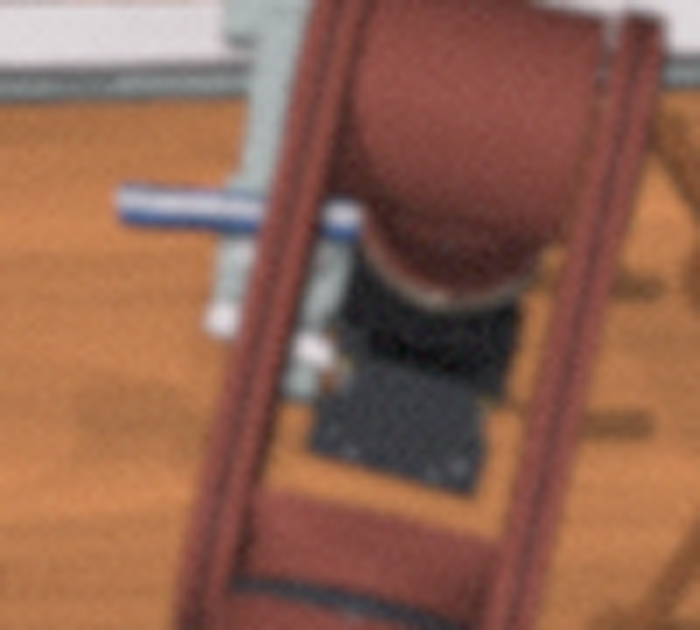

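The scene view shows the lever swung out, with its knob at scene (264,227), and the blue rest still seated. Next I'll align over the bar and look again before grasping.

Call:
arm_command([
  [0,0,0,0,0,-0.206],
  [0,0,0,0,0,-0.206],
  [0.0975,0.091,0,0,0,0],
  [0.0975,0.091,0,0,0,0],
  [0,0,0.12,0,0,0],
  [0,0,0.12,0,0,0],
  [0,0,0,0,0,0],
  [0,0,0,0,0,0],
], grip=60)

```text
clock: 11.1
tool_pos: [0.6051, 0.0193, 0.2093]
eef_rot: [0.0, 0.739, 0.673, 0.0]
wrist_force: [1.3, 0.5, -0.3]
grip_width: 0.0522
```

Run:
```python
from h import *
s=sensors.get_state();print(s["tool_pos"],s["eef_rot"],s["wrist_force"])
d=read_camera("scene");save(d,"s5",(240,150,350,270),5)
t=read_camera("top");save(t,"t5",(235,130,335,220),7)
```

```text
[0.60505431 0.01931093 0.2092973 ] [2.12302653e-04 7.39295820e-01 6.73380736e-01 1.70766249e-04] [ 1.25660716  0.53139684 -0.33504561]
```

View pics/s5.png

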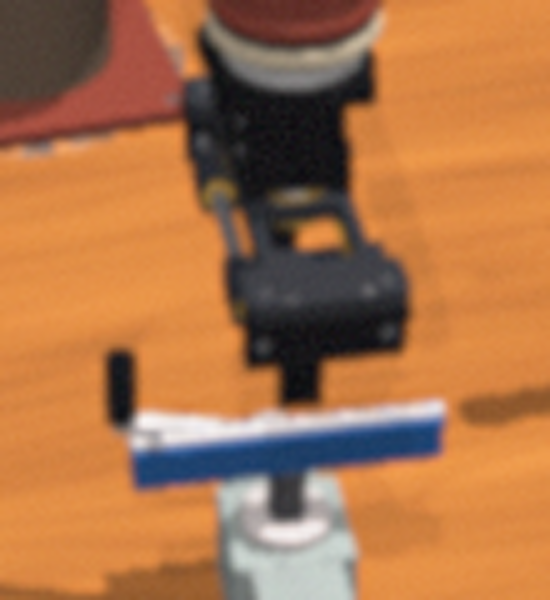

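View pics/t5.png

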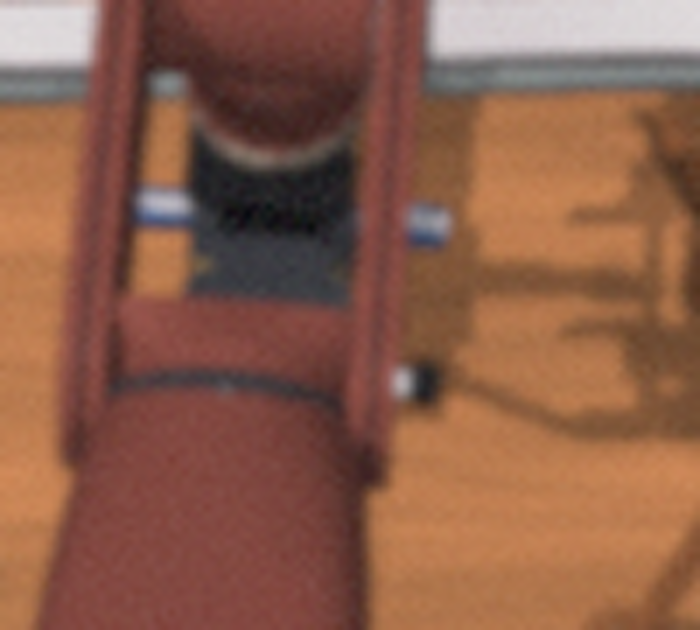

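Call:
arm_command([
  [0,-0.003,0.07,0,0,0],
  [0,0,0.06,0,0,0],
  [0,0,0.036,0,0,0],
  [0,0,0,0,0,0],
  [0,0,0,0,0,0],
])

```text
clock: 11.82
tool_pos: [0.6045, 0.0194, 0.1435]
eef_rot: [0.001, 0.739, 0.673, 0.001]
wrist_force: [0.7, -0.1, -0.5]
grip_width: 0.0519
```

Call:
arm_command([
  [0,0,0,0,0,0],
  [0,0,0,0,0,0],
  [0,0,0,0,0,0],
  [0,0,0,0,0,0],
  [0,0,0,0,0,0],
  [0,0,0,0,0,0],
], grip=0, newtons=12)

```text
clock: 12.58
tool_pos: [0.604, 0.0195, 0.1423]
eef_rot: [0.0, 0.739, 0.673, 0.0]
wrist_force: [2.4, -0.3, 0.7]
grip_width: 0.0158
```

The width is 15.8 mm, which matches the 16 mm bar, and the side force is small. I'll firm up the grip and lift gently.

Call:
arm_command([
  [0,0,0,0,0,0],
  [0,0,0,0,0,0],
  [0,0,0,0,0,0],
  [0,0,-0.006,0,0,0],
  [0,0,-0.01,0,0,0],
  [0,0,-0.012,0,0,0],
  [0,0,0,0,0,0],
  [0,0,0,0,0,0],
], newtons=45)

```text
clock: 13.58
tool_pos: [0.6031, 0.0196, 0.1526]
eef_rot: [-0.0, 0.739, 0.673, -0.0]
wrist_force: [2.5, -0.2, -5.0]
grip_width: 0.0155
```

Run:
```python
from h import *
s=sensors.get_state();print(s["tool_pos"],s["wrist_force"],s["moment"])
d=read_camera("scene");save(d,"s6",(240,180,340,270),7)
```

```text
[0.6031082  0.019571   0.15263642] [ 2.53378584 -0.19810193 -5.03339053] [-0.21101778 -0.71105147  0.02635011]
```

View pics/s6.png

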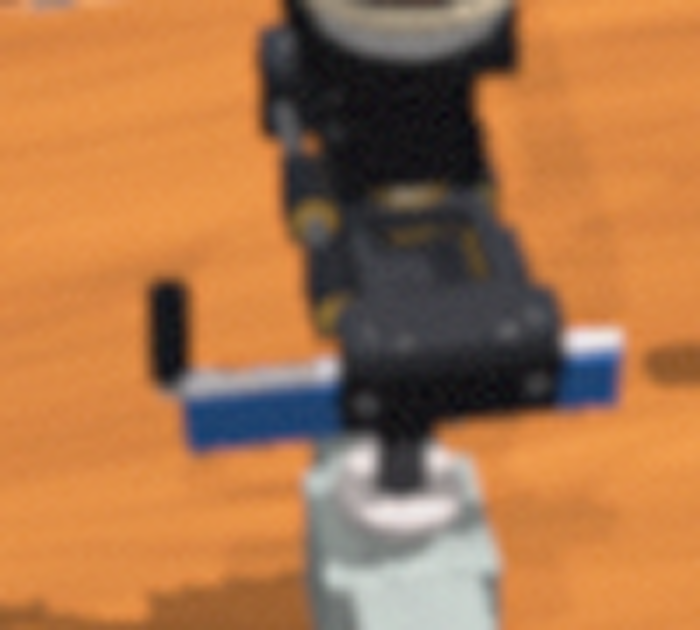

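Call:
arm_command([
  [0,0.002,-0.02,0,0,0],
  [0,0,-0.025,0,0,0],
  [0,0,-0.025,0,0,0],
  [0,0,-0.025,0,0,0],
  [0,0,-0.025,0,0,0],
  [0,0,0,0,0,0],
])

```text
clock: 14.38
tool_pos: [0.6049, 0.0195, 0.2026]
eef_rot: [0.001, 0.739, 0.673, 0.001]
wrist_force: [0.1, -0.0, -5.3]
grip_width: 0.0154
```

Call:
arm_command([
  [0,0,-0.025,0,0,0],
  [0,0,-0.025,0,0,0],
  [0,0,-0.025,0,0,0],
  [0,0,-0.025,0,0,0],
  [0,0,-0.015,0,0,0],
  [0,0,0,0,0,0],
  [0,0,0,0,0,0],
  [0,0,0,0,0,0],
])

```text
clock: 15.38
tool_pos: [0.6039, 0.0195, 0.2465]
eef_rot: [-0.0, 0.739, 0.673, -0.0]
wrist_force: [-0.4, 0.6, -4.5]
grip_width: 0.0156
```

Run:
```python
from h import *
s=sensors.get_state();print(s["tool_pos"],s["eef_rot"],s["wrist_force"],s["moment"],s["grip_width"])
d=read_camera("scene");save(d,"s7",(240,160,340,270),6);save(d,"s7f")
t=read_camera("top");save(t,"t7",(235,120,335,220),6);save(t,"t7f")
x,y,_=.6035,.0195,0
for n,p in dict(mouth=(x,y,.09),foot=(x,y,.15),bar=(x,y,.247),strip1=(x-.0148/2,y-.08,.264),strip2=(x+.0148/2,y+.08,.264)).items():print(n,proj(d,p),proj(t,p))
```

```text
[0.60392696 0.01953159 0.24650616] [-3.99224332e-04  7.39220233e-01  6.73463555e-01 -3.57352812e-04] [-0.41313258  0.59692388 -4.53629543] [-0.1138551   0.08742216  0.0136604 ] 0.015623124495451723
mouth [[296.24577478 253.6008647 ]] [[274.74018405 164.17701984]]
foot [[296.60078368 236.22047121]] [[274.49564576 160.21810022]]
bar [[297.21898123 205.95498593]] [[274.06255701 153.20666858]]
strip1 [[264.20870001 203.80256709]] [[299.12808459 153.64170798]]
strip2 [[329.9428845  196.95345045]] [[248.85261947 150.1430803 ]]
```

View pics/s7.png

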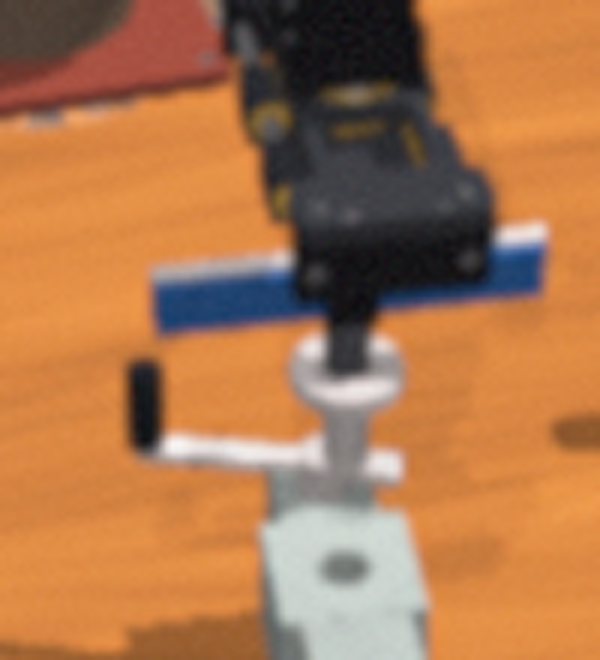

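View pics/t7.png

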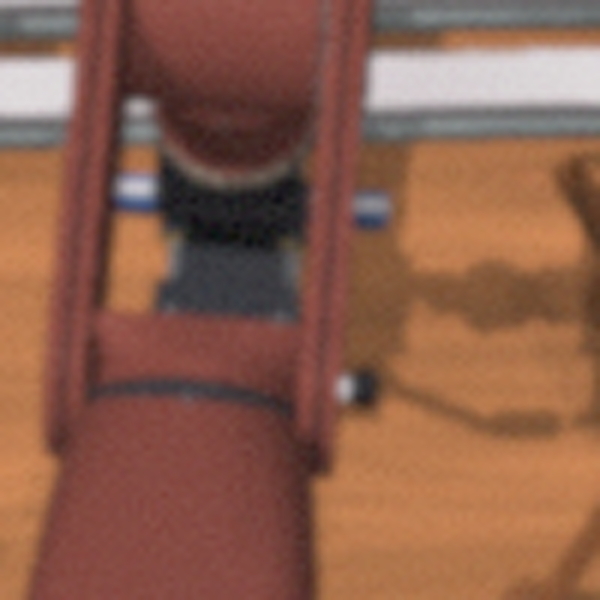

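View pics/s7f.png

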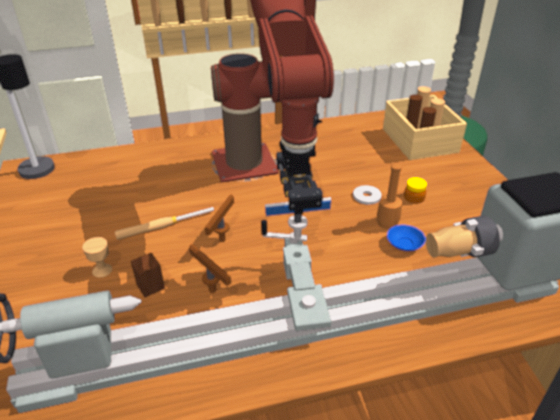

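Run:
```python
from h import *
d=read_camera("scene");t=read_camera("top")
p,e=tri([t,d],[(295.6,184.5),(263.9,227.4)]);print(p,e)
piv=np.array([.5518,.0242]);v=p[:2]-piv
print("r",np.linalg.norm(v),"lever",(np.arctan2(v[1],v[0])-(np.pi-.1))%(2*np.pi))
s=sensors.get_state();print(s["clock"],s["tool_pos"],s["qvel"].round(4),s["wrist_force"])
```

```text
[ 0.522317   -0.0491032   0.12814579] [np.float64(0.00199246862570232), np.float64(0.001992468625702276)]
r 0.07901016693835813 lever 1.2883895553624978
15.575 [0.60413335 0.01955307 0.24688122] [-0.0012 -0.001  -0.0013 -0.0009  0.0015 -0.0009] [-0.62361072  0.44389638 -4.43883649]
```

Call:
arm_command([
  [0,0,0,0,0,0],
  [0,0,0,0,0,0],
  [0,0,0,0,0,0],
  [0,0,0,0,0,0],
  [0,0,0,0,0,0],
  [0,0,0,0,0,0],
])

```text
clock: 16.32
tool_pos: [0.6042, 0.0195, 0.2472]
eef_rot: [0.0, 0.739, 0.673, 0.0]
wrist_force: [0.0, 0.8, -4.1]
grip_width: 0.0158
```

Run:
```python
from h import *
d=read_camera("scene");save(d,"s8",(240,160,340,270),6)
s=sensors.get_state();print(s["wrist_force"],s["tool_pos"])
```

```text
[-0.05393577 -0.26009507 -4.09531754] [0.60423076 0.01951055 0.247142  ]
```

View pics/s8.png

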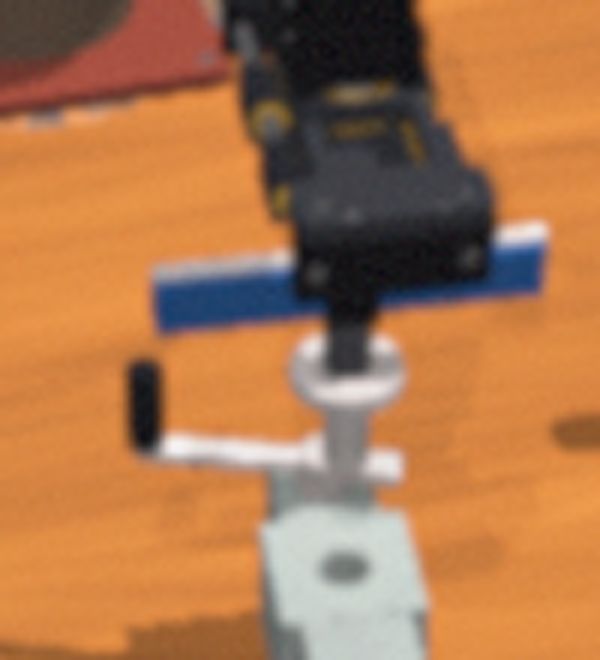

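The picture is unchanged: the rest is held steady above the mouth (crop (344,568)) with nothing slipping. Handing in.

```bash
python3 -c "
from h import *
print(job.hand_in())"
```

```text
the job is handed in; nothing more can be done
None
```

I swung the lever to its stop, drew the blue tool rest straight up, and handed in at about 16.4 s of the 43 s with it still held above the socket. The hand-in reports no verdict.

- **Lever:** I caged the knob with the fingers and swung it until the force rose to about 20 N with no further travel. Afterwards I measured it from the pictures at about 1.29 rad (the stop is 1.3), and it was still swung out in the last picture.
- **Tool rest:** I gripped it by the bar at a measured width of 15.8 mm (bar 16 mm) with 45 N and lifted it 105 mm. That puts the post's lower end about 60 mm above the hole, within a few millimetres sideways.
- **Steadiness:** The last two pictures look the same, so I saw no slip. The wrist showed 4–5 N of load in the final hold. That reading drifted between 5.3 and 4.1 N while the grip width and the picture stayed the same, so I put it down to sensor noise.
- **Level:** I judged this from the bar's slope in the picture, which matches its slope when seated. I could not see the foot's end clearly, so its height comes from the lift distance and the bar's position.
- **Other things on the bench:** None looked moved in the last full scene picture. I judged that by eye only.

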